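Unscrew the herb mill's cap of unknown thread hand and hold it up

TASK

The black cap on top of the small herb mill sits on a coarse part-turn thread, and on this mill nobody knows whether it is right-handed or left-handed. Find out by trying which way it loosens, turn it that way until it comes free, lift it straight up and finish while still holding the cap in the gripper, level, above the mill and about 8 cm higher than it sat. Leave the canister, bowl, weight and jar where they stand.

Things in the scene. Friction and masses are not known exactly. Their poses are not given: they have to be found in the camera images.
- cap: Black round screw cap, 50 mm in diameter, 38 mm tall, about 0.12 kg, 16 flat facets round its side, closed on top, seated on the mill's neck. Origin: centre of its lower rim, 135 mm above the table when seated; z up along its axis. Grip its side at any yaw. Closed at the start; turned the wrong way it stops dead after about 5 degrees. Turning does not raise it.
- cap_top (a point): Centre of the cap's flat top, 38 mm above its rim, 173 mm above the table when seated. Turned the right way the cap runs almost freely, lifts free from about 50 to 80 degrees of turn (best 65) and meets an end stop at about 85. Before that it lifts 2 mm and is blocked by thread flanges.
- neck (a point): On the mill's axis, 132 mm above the table, where the steel shoulder ends and the neck begins (hidden in the cap: 33 mm high, 38 mm over its flanges; the shoulder starts 3 mm below the cap's rim). Right-handed necks free the cap counter-clockwise seen from above, left-handed ones clockwise; either is equally likely and cannot be seen.
- mill: Small steel herb mill, fixed: upright round chamber 116 mm in diameter (123 mm over its band at 98 to 104 mm height), its shoulder narrowing to 54 mm at 132 mm, on a grey motor housing 170 x 140 mm, 58 mm high, turned up to 35 degrees either way. Origin: on the common axis of chamber, neck and cap, at table height; z up.
- canister: White round canister, 128 mm in diameter, 174 mm high, fixed, 0.22 to 0.27 m to the left (+y) of the mill. Origin: centre of its underside. Not part of the job.
- bowl: White ceramic bowl, loose, 90 mm across, 40 mm high, one of three loose things round the mill. Origin: centre of its underside. Leave alone.
- weight: Brass balance weight with a knob, loose, 44 mm across, 67 mm high. Origin: centre of its underside. Leave alone.
- jar: Amber glass jar with white cap, loose, 56 mm across, 75 mm high. Origin: centre of its underside. Leave alone.
Things that resemble listed ones, but are neither listed nor needed, are in the scene too. Several things have the shape of the cap; the one meant has the colours described above. Of the things shaped like the canister, the white one is meant.

How it is judged:
By the outcome, as a careful person would: the job done as asked, in the order asked, and still so for the second after the job is handed in, while the arm keeps its last pose, push and grip.
It also fails if it takes over 40 s, if anything falls off the work surface, if the arm or the gripper's body presses on something with over 40 N, if the wrist force passes 120 N, or if a joint passes its speed limit or range.

ROBOT

A 6-joint arm with a two-finger parallel gripper is mounted at the origin on the work surface. World frame = base frame: x ahead of the robot, y to its left, z up, the work surface at z = 0. Lengths are in m, angles in rad, forces in N, time in s.
With the tool pointing down it reaches from about 0.35 to 0.85 m from the base axis. Payload 8.1 kg.
Tool frame: the origin (TCP) lies at the centre of the arm's flange, where the gripper is bolted on; the fingertips stand 186 mm ahead of it and the grasp point (between the pads) lies 167 mm ahead of it; z points along the fingers, y is the line along which they close (so a half turn about z gives the same grasp; the last joint's range is limited). The gripper opens to 93 mm and grips with 3 to 60 N. Pads are 15 mm wide; open, the fingers measure 128 mm over their backs; the gripper's body (75 mm by 188 mm) begins 65 mm behind the grasp point.
Start: joints at [-1.373, 0.13, 1.488, -0, 1.523, -0.085], TCP at [0.167, -0.576, 0.405] pointing down, gripper open.
Joint ranges: [-2.96, 2.96], [-0.89, 2.26], [0.02, 2.5], [-1.34, 4.48], [0, 2.73], [-2.66, 2.66]. Speed limits (rad/s): [2.39, 2.39, 2.79, 3.14, 3.14, 3.14].

INTERFACE

Orientations are given as a rotation vector (axis times angle).
In Python, from plant import robot gives the robot as it stands.
- The arm moves only by the tool apply_moves, never from a script. Its argument "series" is a list of rows, each a list of 2 entries, a list of its own where there are three numbers: the shift along the tool's x, y, z in mm, then the turn, a rotation vector about the tool's x, y, z in rad. A call has 1 to 12 rows; each row shifts and turns the commanded pose from where the row before left it, along the tool's axes as they then stand; what a row does not reach is not made up. A row lasts 1/12 s, in which the tool goes at most 41.7 mm and 7.16 degrees, less where a joint would pass 70% of its speed; a pose out of reach is approached as far as the arm can. A call is refused whole if a number of a shift passes 41.7 or a number of a turn 0.125, either way. A call with a gripper value outside its range is refused whole. "claw" is the opening, from 0 (shut) to 1 (fully open), set as the call begins (left out, the last holds). The fingers move at their own pace and stop on an object; "newtons" is the grip in N (left out, the last holds). Time passes only in rows, so rows that do not move let the fingers close. It gives the time, the measured TCP pose, the force, the opening and the grip force at its end, in the units of the state.
- robot.read_state(): the state, without advancing time (a new reading comes with each control period).
- robot.read_camera(name): name is "scene" or "top"; returns (picture, depth): 384x512x3 uint8, blue, green, red; 384x512 float32, m along the optical axis (not along the pixel's ray), 0 where there is no reading.
- robot.calibration(name): a dict with "fx", "fy", "cx", "cy" (pixels), "extrinsics" (4x4, takes a point from world to camera coordinates). Camera axes: x right, y down, z forward; pixel columns grow to the right and rows downward; lengths in m; the calibration is good to about 2 mm. A picture is of the moment at which its call begins. calibration takes no time and is no camera call.
- robot.close_job(): hands the job in; it is judged then, once.
The state is a dict: "t": time; "q": joint angles; "dq": joint speeds; "joint_torque": joint torques, N m; "tool_pos": TCP position; "orientation": TCP orientation; "force": force on the tool from outside, world axes, zero at the start; "wrist_torque": the same for the moment, N m; "opening": finger opening in m; "gripper_force": force on a finger pad.
Only numpy, scipy, OpenCV 4.12 (cv2) and the standard library are available. Lean on these libraries where they do the work, as an engineer would, in place of code of your own. Each camera call takes 0.05 s, during which the arm holds its last target. There are 200 camera calls.

## Working session

There is one attempt and no reset: what is moved stays moved. The work goes in short steps, Python scripts to look and compute and a tool call to move; the robot and the scene stay as the last step left them, time stands still between calls to the robot, and variables do not carry over. Pictures are saved under pics/ and viewed, at most 10 in all, crops included, and the job is handed in when it is done.

Besides the shell and the picture viewer there is one more tool, called after "Call:" by a JSON object that holds its "name" and its "arguments", one argument or row to a line. apply_moves: Moves the arm, as the interface text tells. Its arguments: {"type":"object","properties":{"series":{"type":"array"},"claw":{"type":"number"},"newtons":{"type":"number"}},"required":["series"]}

```bash
mkdir -p pics; cat > h.py <<'E'
import numpy as np,cv2
from plant import robot
def grab(n):
    p,d=robot.read_camera(n);c=robot.calibration(n);return p,d,c
def world(d,c):
    v,u=np.mgrid[:d.shape[0],:d.shape[1]]
    P=np.stack([(u-c['cx'])/c['fx']*d,(v-c['cy'])/c['fy']*d,d,np.ones_like(d)],-1)
    return (P@np.linalg.inv(np.array(c['extrinsics'])).T)[...,:3]
E
python3 - <<'E'
from h import *
for n in('scene','top'):
    p,d,c=grab(n);cv2.imwrite(f'pics/{n}0.png',p);W=world(d,c)
    np.savez(f'{n}0.npz',p=p,d=d,W=W)
    print(n,np.linalg.inv(c['extrinsics']).round(3).tolist(),c['fx'])
    hsv=p.max(2); m=((hsv<70)&(d>0)&(W[...,2]>.12)&(W[...,2]<.19)).astype('uint8')
    k,l,s,ce=cv2.connectedComponentsWithStats(m)
    for i in range(1,k):
        if s[i,4]>40: print(s[i],ce[i].round(1),np.median(W[l==i],0).round(3),W[l==i].max(0).round(3))
s=robot.read_state();print(s['orientation'],s['t'],s['opening'])
E
```

```text
scene [[0.018, 0.88, -0.475, 1.131], [1.0, -0.021, -0.003, 0.107], [-0.012, -0.475, -0.88, 1.041], [0.0, 0.0, 0.0, 1.0]] 366.2549166542819
[200  41  35  20 178] [213.2  54.2] [ 0.062 -0.019  0.132] [0.077 0.06  0.174]
[286 159  39  20 275] [303.8 172. ] [0.57  0.262 0.139] [0.581 0.323 0.166]
[146 164  19  19 159] [156.4 175.8] [ 0.585 -0.153  0.167] [ 0.594 -0.137  0.177]
top [[0.014, -0.986, 0.169, 0.445], [-1.0, -0.016, -0.014, 0.109], [0.017, -0.169, -0.986, 1.241], [0.0, 0.0, 0.0, 1.0]] 461.8364147708968
[347 209  23  20 145] [353.8 220.8] [ 0.556 -0.146  0.17 ] [ 0.586 -0.139  0.177]
[-3.10857404e+00 -4.42559460e-01  1.67166843e-04] 0.1 0.09275451944703036
```

View pics/scene0.png

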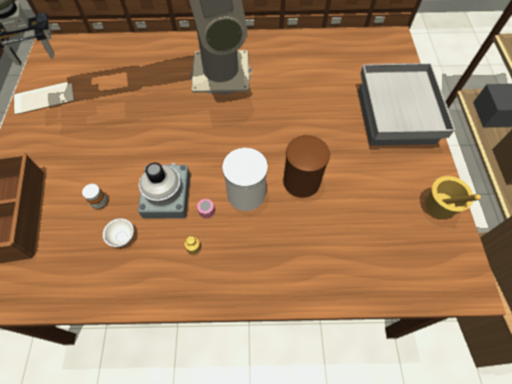

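View pics/top0.png

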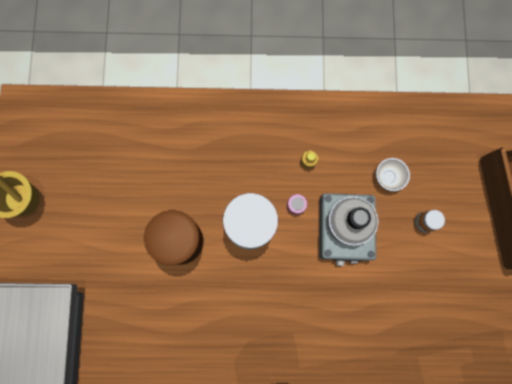

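The scene view shows the black cap on the mill at about (155,171) and the top view shows it at about (358,217). The white canister is to its left, with the bowl, jar, weight and a pink lid standing around it. Next I'll measure the cap's centre in both views.

```bash
python3 - <<'E'
from h import *
for n in('scene','top'):
    z=np.load(f'{n}0.npz');W=z['W'];p=z['p']
    R=(abs(W[...,0]-.57)<.07)&(abs(W[...,1]+.15)<.06)
    m=R&(W[...,2]>.167)&(W[...,2]<.18)
    P=W[m];(c,r)=cv2.minEnclosingCircle(P[:,:2].astype('f4'));print(n,m.sum(),np.median(P,0).round(4),P.min(0).round(3),P.max(0).round(3),np.round(c,4),round(r,4))
    # mill band circle
    m=R&(W[...,2]>.094)&(W[...,2]<.108)
    # ray-plane of dark blob contour in z=.173
    C=robot.calibration(n);E=np.linalg.inv(C['extrinsics'])
    k=cv2.morphologyEx((R&(W[...,2]>.163)&(W[...,2]<.185)).astype('uint8'),cv2.MORPH_OPEN,np.ones((3,3)))
    ct=max(cv2.findContours(k,0,1)[0],key=cv2.contourArea)
    (u,v),ax,a=cv2.fitEllipse(ct)
    ray=E[:3,:3]@[(u-C['cx'])/C['fx'],(v-C['cy'])/C['fy'],1];t=(.173-E[2,3])/ray[2];print('ray',(u,v),ax,(E[:3,3]+t*ray).round(4))
    # heights of things around mill
for n in('top',):
    z=np.load('top0.npz');W=z['W'];p=z['p']
    for nm,(u,v) in dict(canister=(250,221),jar=(433,220),bowl=(393,175),weight=(310,157),pink=(297,204)).items(): print(nm,W[v,u].round(3))
    C=robot.calibration('top')
cv2.imwrite('pics/crop.png',cv2.resize(z['p'][180:275,305:390],None,fx=6,fy=6,interpolation=2))
E
```

```text
scene 221 [ 0.5697 -0.1617  0.1733] [ 0.545 -0.185  0.167] [ 0.594 -0.138  0.177] [ 0.568  -0.1615] 0.026
ray (154.2671661376953, 170.30506896972656) (14.949653625488281, 17.763431549072266) [ 0.5702 -0.1608  0.173 ]
top 362 [ 0.5646 -0.1629  0.172 ] [ 0.541 -0.188  0.167] [ 0.59  -0.139  0.179] [ 0.5651 -0.1631] 0.0252
ray (359.3204650878906, 217.8572998046875) (20.440279006958008, 21.301095962524414) [ 0.5643 -0.1622  0.173 ]
canister [0.553 0.092 0.172]
jar [ 0.573 -0.376  0.073]
bowl [ 0.703 -0.301  0.005]
weight [ 0.735 -0.064  0.065]
pink [ 0.613 -0.033  0.039]
```

View pics/crop.png

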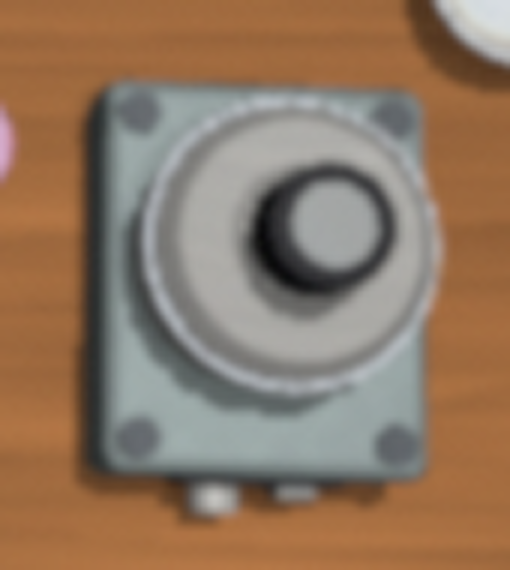

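The crop shows the cap at about (358,217) in the full frame, upright, with clear space around it. Both views agree to about 4 mm, so I take the centre as (0.567, -0.162). Next I'll work out the moves.

```bash
cat > togo.py <<'E'
from h import *
from scipy.spatial.transform import Rotation as Ro
import sys
s=robot.read_state();R=Ro.from_rotvec(s['orientation'])
t=np.array([float(a) for a in sys.argv[1:4]])
print('t',s['t'],'togo mm tool',(R.inv().apply(t-s['tool_pos'])*1000).round(1),'pos',np.round(s['tool_pos'],4),'axis',R.apply([0,0,1]).round(4),'y',R.apply([0,1,0]).round(3))
print('q',np.round(s['q'],3),'F',np.round(s['force'],1),'M',np.round(s['wrist_torque'],2),'op',s['opening'],s['gripper_force'])
E
python3 togo.py .567 -.162 .405
```

```text
t 0.1 togo mm tool [ 499.3 -286.    -0.7] pos [ 0.1674 -0.576   0.4038] axis [-3.0e-04  1.6e-03 -1.0e+00] y [ 0.279 -0.96  -0.002]
q [-1.373  0.131  1.489 -0.     1.523 -0.085] F [-0.3 -0.3  0.8] M [-0.05  0.03 -0.02] op 0.09275451944703036 0.0
```

Call:
{"name": "apply_moves", "arguments": {
  "series": [
    [[31.2,-17.9,0],[0,0,0]],
    [[31.2,-17.9,0],[0,0,0]],
    [[31.2,-17.9,0],[0,0,0]],
    [[31.2,-17.9,0],[0,0,0]],
    [[31.2,-17.9,0],[0,0,0]],
    [[31.2,-17.9,0],[0,0,0]],
    [[31.2,-17.9,0],[0,0,0]],
    [[31.2,-17.9,0],[0,0,0]],
    [[31.2,-17.9,0],[0,0,0]],
    [[31.2,-17.9,0],[0,0,0]],
    [[31.2,-17.9,0],[0,0,0]],
    [[31.2,-17.9,0],[0,0,0]]
  ],
  "claw": 1
}}

```text
t: 1.1
tool_pos: [0.4679, -0.2638, 0.4044]
orientation: [-3.11, -0.443, 0.001]
force: [-0.5, 0.1, 0.7]
opening: 0.093
gripper_force: 0.0
```

Call:
{"name": "apply_moves", "arguments": {
  "series": [
    [[31.2,-17.9,0],[0,0,0]],
    [[31.2,-17.9,0],[0,0,0]],
    [[31.2,-17.9,0],[0,0,0]],
    [[31.2,-17.9,0],[0,0,0]],
    [[0,0,0],[0,0,-0.1]],
    [[0,0,0],[0,0,-0.1]],
    [[0,0,0],[0,0,-0.1]],
    [[0,0,0],[0,0,-0.1]],
    [[0,0,0],[0,0,-0.1]],
    [[0,0,0],[0,0,-0.1]],
    [[0,0,0],[0,0,-0.1]],
    [[0,0,0],[0,0,-0.1]]
  ]
}}

```text
t: 2.1
tool_pos: [0.5668, -0.1618, 0.4041]
orientation: [-2.688, -1.625, 0.001]
force: [0.3, -0.7, 0.3]
opening: 0.0929
gripper_force: 0.0
```

Call:
{"name": "apply_moves", "arguments": {
  "series": [
    [[0,0,0],[0,0,-0.1]],
    [[0,0,0],[0,0,-0.1]],
    [[0,0,0],[0,0,0]]
  ]
}}

```text
t: 2.35
tool_pos: [0.5667, -0.1618, 0.4041]
orientation: [-2.512, -1.885, 0.001]
force: [-0.3, -0.0, 0.5]
opening: 0.0929
gripper_force: 0.0
```

```bash
python3 togo.py .567 -.162 .326; python3 - <<'E'
from h import *
p,d,c=grab('scene');q,d2,c2=grab('top')
f=lambda p,u,v:cv2.resize(p[v-60:v+60,u-65:u+65],None,fx=3,fy=3,interpolation=2)
cv2.imwrite('pics/above.png',np.hstack([f(p,155,165),f(q,358,217)]))
E
```

```text
t 2.35 togo mm tool [-0.1  0.4 78.1] pos [ 0.5667 -0.1618  0.4041] axis [-1.1e-03  4.0e-04 -1.0e+00] y [ 0.96  -0.28  -0.001]
q [-0.365  0.103  1.519 -0.     1.521 -0.082] F [-0.3 -0.   0.5] M [-0.05 -0.02 -0.03] op 0.09287564685812022 0.0
```

View pics/above.png

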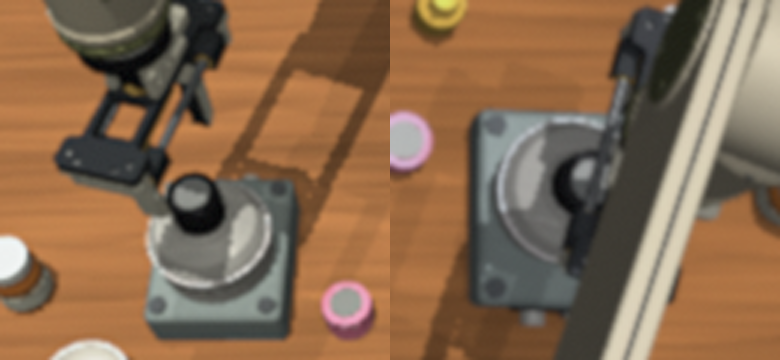

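The picture shows the open fingers above the cap, one on the robot's side and one on the far side, with nothing in the way. I'll descend and then close gently.

Call:
{"name": "apply_moves", "arguments": {
  "series": [
    [[0,0,13],[0,0,0]],
    [[0,0,13],[0,0,0]],
    [[0,0,13],[0,0,0]],
    [[0,0,13],[0,0,0]],
    [[0,0,13],[0,0,0]],
    [[0,0,13],[0,0,0]],
    [[0,0,0],[0,0,0]]
  ]
}}

```text
t: 3.03
tool_pos: [0.5657, -0.1614, 0.3223]
orientation: [-2.513, -1.876, 0.005]
force: [-0.1, 1.2, -0.3]
opening: 0.0929
gripper_force: 0.0
```

Call:
{"name": "apply_moves", "arguments": {
  "series": [
    [[0,0,0],[0,0,0]],
    [[0,0,0],[0,0,0]],
    [[0,0,0],[0,0,0]],
    [[0,0,0],[0,0,0]],
    [[0,0,0],[0,0,0]],
    [[0,0,0],[0,0,0]],
    [[0,0,0],[0,0,0]],
    [[0,0,0],[0,0,0]],
    [[0,0,0],[0,0,0]],
    [[0,0,0],[0,0,0]]
  ],
  "claw": 0.3,
  "newtons": 15
}}

```text
t: 3.87
tool_pos: [0.567, -0.1619, 0.3271]
orientation: [2.517, 1.879, 0.0]
force: [0.2, 0.6, 2.6]
opening: 0.0506
gripper_force: 15.0
```

```bash
python3 togo.py .567 -.162 .326
```

```text
t 3.8667 togo mm tool [-0.1  0.   1.1] pos [ 0.567  -0.1619  0.3271] axis [ 5.e-04 -2.e-04 -1.e+00] y [ 0.959 -0.284  0.001]
q [-0.365  0.151  1.609 -0.     1.381 -0.077] F [0.2 0.6 2.6] M [-0.04 -0.05 -0.02] op 0.050579599515540065 15.000393516384065
```

The gripper is holding the cap at 50.6 mm, which matches its diameter. I'll try counter-clockwise first (negative turn about tool z), in small steps.

Call:
{"name": "apply_moves", "arguments": {
  "series": [
    [[0,0,0],[0,0,0]],
    [[0,0,0],[0,0,0]],
    [[0,0,0],[0,0,-0.03]],
    [[0,0,0],[0,0,-0.03]],
    [[0,0,0],[0,0,-0.03]],
    [[0,0,0],[0,0,-0.03]],
    [[0,0,0],[0,0,-0.03]],
    [[0,0,0],[0,0,0]],
    [[0,0,0],[0,0,0]]
  ],
  "newtons": 30
}}

```text
t: 4.62
tool_pos: [0.5669, -0.1619, 0.3271]
orientation: [2.37, 2.061, 0.0]
force: [-2.0, 1.0, 4.8]
opening: 0.05
gripper_force: 30.0
```

```bash
python3 togo.py .567 -.162 .326
```

```text
t 4.6167 togo mm tool [-0.1  0.1  1.1] pos [ 0.5669 -0.1619  0.3271] axis [ 3.e-04 -1.e-04 -1.e+00] y [ 0.99  -0.139  0.   ]
q [-0.365  0.151  1.609  0.     1.381 -0.226] F [-2.   1.   4.8] M [ 0.06  0.2  -0.31] op 0.04996967930514467 30.00117261428386
```

Call:
{"name": "apply_moves", "arguments": {
  "series": [
    [[0,0,0],[0,0,-0.03]],
    [[0,0,0],[0,0,-0.03]],
    [[0,0,0],[0,0,0]]
  ]
}}

```text
t: 4.87
tool_pos: [0.5669, -0.1617, 0.327]
orientation: [-2.306, -2.132, -0.001]
force: [-1.7, 1.9, 6.0]
opening: 0.0502
gripper_force: 30.0
```

```bash
python3 togo.py .567 -.162 .326
```

```text
t 4.8667 togo mm tool [-0.3  0.1  1. ] pos [ 0.5669 -0.1617  0.327 ] axis [ 1.e-04  7.e-04 -1.e+00] y [ 0.997 -0.078 -0.   ]
q [-3.650e-01  1.510e-01  1.610e+00  1.000e-03  1.382e+00 -2.870e-01] F [-1.7  1.9  6. ] M [ 0.31  0.24 -1.02] op 0.05017718304221288 30.000173393636942
```

The resisting moment rose to 1.0 N m after about 12° while turning counter-clockwise, so that is the hard stop and the thread is left-handed. I'll turn clockwise.

Call:
{"name": "apply_moves", "arguments": {
  "series": [
    [[0,0,0],[0,0,0.06]],
    [[0,0,0],[0,0,0.06]],
    [[0,0,0],[0,0,0.06]],
    [[0,0,0],[0,0,0.06]],
    [[0,0,0],[0,0,0.06]],
    [[0,0,0],[0,0,0.06]],
    [[0,0,0],[0,0,0]]
  ]
}}

```text
t: 5.45
tool_pos: [0.5671, -0.1619, 0.3271]
orientation: [2.653, 1.681, 0.001]
force: [0.4, -0.2, 4.7]
opening: 0.0503
gripper_force: 30.0
```

```bash
python3 togo.py .567 -.162 .326
```

```text
t 5.45 togo mm tool [-0.1 -0.   1.1] pos [ 0.5671 -0.1619  0.3271] axis [ 8.e-04 -4.e-04 -1.e+00] y [ 0.904 -0.427  0.001]
q [-0.365  0.151  1.609 -0.     1.381  0.077] F [ 0.4 -0.2  4.7] M [-0.07 -0.06 -0.02] op 0.05026780199748132 30.00162082258612
```

The cap now runs freely, with almost no moment. I'll continue by 0.95 rad.

Call:
{"name": "apply_moves", "arguments": {
  "series": [
    [[0,0,0],[0,0,0.095]],
    [[0,0,0],[0,0,0.095]],
    [[0,0,0],[0,0,0.095]],
    [[0,0,0],[0,0,0.095]],
    [[0,0,0],[0,0,0.095]],
    [[0,0,0],[0,0,0.095]],
    [[0,0,0],[0,0,0.095]],
    [[0,0,0],[0,0,0.095]],
    [[0,0,0],[0,0,0.095]],
    [[0,0,0],[0,0,0.095]],
    [[0,0,0],[0,0,0]]
  ]
}}

```text
t: 6.37
tool_pos: [0.5671, -0.1619, 0.327]
orientation: [3.128, 0.282, 0.001]
force: [0.7, -0.6, 4.9]
opening: 0.0503
gripper_force: 30.0
```

```bash
python3 togo.py .567 -.162 .326
```

```text
t 6.3667 togo mm tool [-0.1  0.1  1. ] pos [ 0.5671 -0.1619  0.327 ] axis [ 1.e-03 -3.e-04 -1.e+00] y [ 0.179 -0.984  0.001]
q [-0.365  0.151  1.609  0.     1.38   1.026] F [ 0.7 -0.6  4.9] M [-0.02 -0.22 -0.05] op 0.050311565657660554 30.002051149494946
```

Call:
{"name": "apply_moves", "arguments": {
  "series": [
    [[0,0,-1.5],[0,0,0]],
    [[0,0,-1.5],[0,0,0]],
    [[0,0,-1.5],[0,0,0]],
    [[0,0,-1.5],[0,0,0]],
    [[0,0,0],[0,0,0]]
  ]
}}

```text
t: 6.78
tool_pos: [0.567, -0.162, 0.3321]
orientation: [3.128, 0.294, 0.0]
force: [5.0, -2.4, -3.4]
opening: 0.0502
gripper_force: 30.0
```

Call:
{"name": "apply_moves", "arguments": {
  "series": [
    [[0,0,-2],[0,0,0]],
    [[0,0,-2],[0,0,0]],
    [[0,0,-2],[0,0,0]],
    [[0,0,0],[0,0,0]]
  ]
}}

```text
t: 7.12
tool_pos: [0.567, -0.162, 0.3382]
orientation: [3.128, 0.293, 0.0]
force: [4.0, -2.3, -3.1]
opening: 0.0498
gripper_force: 30.0
```

```bash
python3 togo.py .567 -.162 .407; python3 - <<'E'
from h import *
p,d,c=grab('scene')
cv2.imwrite('pics/l1.png',cv2.resize(p[110:230,95:225],None,fx=4,fy=4,interpolation=2))
E
```

```text
t 7.1167 togo mm tool [ -0.   -0.  -68.8] pos [ 0.567  -0.162   0.3382] axis [ 2.e-04 -3.e-04 -1.e+00] y [ 0.186 -0.983  0.   ]
q [-0.365  0.142  1.598 -0.     1.401  1.019] F [ 4.  -2.3 -3.1] M [-0.4  -0.81  0.02] op 0.04984628678140256 29.999642225448042
```

View pics/l1.png

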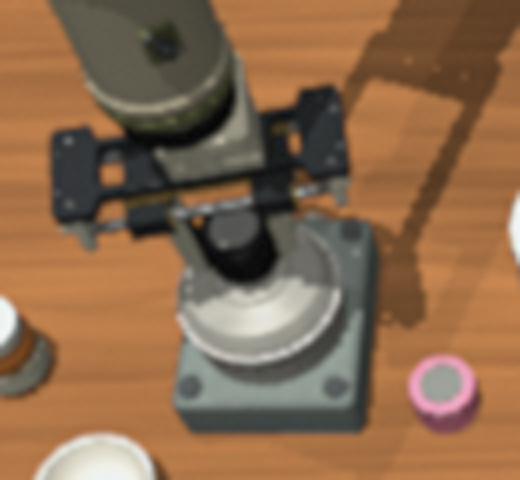

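The cap moves up with the gripper, with only light drag and a small sideways force toward +x. I'll ease 1 mm along tool x and keep lifting.

Call:
{"name": "apply_moves", "arguments": {
  "series": [
    [[0.5,0,-2],[0,0,0]],
    [[0.5,0,-2],[0,0,0]],
    [[0,0,-3],[0,0,0]],
    [[0,0,-3],[0,0,0]],
    [[0,0,-3],[0,0,0]],
    [[0,0,0],[0,0,0]]
  ]
}}

```text
t: 7.67
tool_pos: [0.5679, -0.1615, 0.3527]
orientation: [-3.128, -0.288, -0.001]
force: [-0.1, -0.5, -0.8]
opening: 0.0501
gripper_force: 30.0
```

```bash
python3 togo.py .567 -.162 .407
```

```text
t 7.6667 togo mm tool [ -1.    0.3 -54.3] pos [ 0.5679 -0.1615  0.3527] axis [ 5.e-04  2.e-04 -1.e+00] y [ 0.182 -0.983 -0.   ]
q [-0.364  0.134  1.58   0.     1.427  1.023] F [-0.1 -0.5 -0.8] M [0.01 0.   0.02] op 0.05007023566047771 29.999915950465947
```

Call:
{"name": "apply_moves", "arguments": {
  "series": [
    [[0,0,-4],[0,0,0]],
    [[0,0,-4],[0,0,0]],
    [[0,0,-4],[0,0,0]],
    [[0,0,-6],[0,0,0]],
    [[0,0,-8],[0,0,0]],
    [[0,0,-10],[0,0,0]],
    [[0,0,-10],[0,0,0]],
    [[0,0,-6],[0,0,0]],
    [[0,0,-2],[0,0,0]],
    [[0,0,0],[0,0,0]],
    [[0,0,0],[0,0,0]],
    [[0,0,0],[0,0,0]]
  ]
}}

```text
t: 8.67
tool_pos: [0.5677, -0.1616, 0.405]
orientation: [-3.128, -0.287, 0.001]
force: [-0.1, 0.0, -0.4]
opening: 0.05
gripper_force: 30.0
```

```bash
python3 togo.py .567 -.162 .407; python3 - <<'E'
from h import *
p,d,c=grab('scene');q,d2,c2=grab('top')
cv2.imwrite('pics/l2.png',np.hstack([cv2.resize(a,None,fx=3,fy=3,interpolation=2) for a in (p[95:225,90:220],q[140:270,295:425])]))
z=np.load('top0.npz');z1=np.load('scene0.npz')
for nm,(u,v) in dict(canister=(250,221),jar=(433,220),weight=(310,157),bowl=(393,175)).items():
    a=(z['p'][v-8:v+9,u-8:u+9].astype(int)-q[v-8:v+9,u-8:u+9]);print(nm,abs(a).mean())
W=world(d,c);m=(p.max(2)<60)&(abs(W[...,0]-.567)<.05)&(abs(W[...,1]+.162)<.04)&(W[...,2]>.18)&(W[...,2]<.26)
print(m.sum(),W[m].min(0).round(3),W[m].max(0).round(3))
E
```

```text
t 8.6667 togo mm tool [-0.8  0.3 -2. ] pos [ 0.5677 -0.1616  0.405 ] axis [-1.e-03  4.e-04 -1.e+00] y [ 0.182 -0.983 -0.001]
q [-0.364  0.105  1.515  0.     1.523  1.024] F [-0.1  0.  -0.4] M [ 0.05  0.04 -0.02] op 0.04995511760048815 29.99976061284542
canister 5.021914648212226
jar 53.14994232987313
weight 4.686274509803922
bowl 120.34717416378317
223 [ 0.547 -0.185  0.218] [ 0.593 -0.135  0.259]
```

View pics/l2.png

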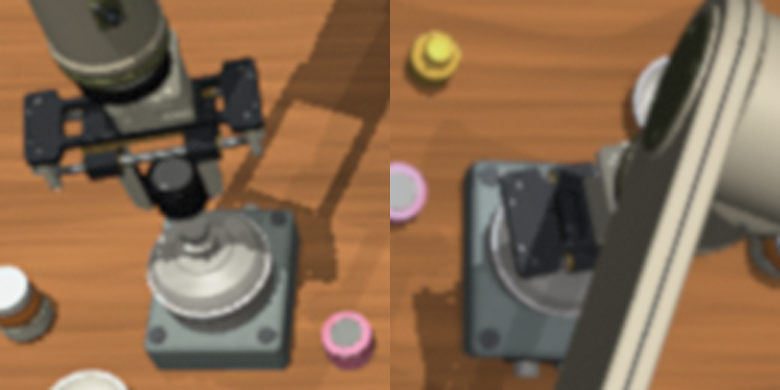

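The scene view shows the bare neck, with the cap held upright above it at about (149,156) in the full frame. In the top view the arm hides the bowl and jar, but the scene view shows them standing where they were. I'll raise the cap the last 2 mm and check that it is level.

Call:
{"name": "apply_moves", "arguments": {
  "series": [
    [[-0.5,0,-2],[0,0,0]],
    [[0,0,0],[0,0,0]],
    [[0,0,0],[0,0,0]],
    [[0,0,0],[0,0,0]]
  ]
}}

```text
t: 9.1
tool_pos: [0.5674, -0.1618, 0.4078]
orientation: [3.128, 0.287, 0.0]
force: [-0.2, -0.2, -1.4]
opening: 0.0501
gripper_force: 30.0
```

```bash
python3 togo.py .567 -.162 .407; python3 - <<'E'
from h import *
p,d,c=grab('scene');W=world(d,c)
m=(abs(W[...,0]-.567)<.02)&(abs(W[...,1]+.162)<.02)&(W[...,2]>.247)&(W[...,2]<.261)
m=cv2.erode(m.astype('uint8'),np.ones((3,3)))>0
P=W[m];A=np.c_[P[:,:2]-P[:,:2].mean(0),np.ones(len(P))];r=np.linalg.lstsq(A,P[:,2],rcond=None);print(len(P),r[0],np.degrees(r[0][:2]),(P[:,2]-A@r[0]).std())
E
```

```text
t 9.1 togo mm tool [-0.4  0.1  0.8] pos [ 0.5674 -0.1618  0.4078] axis [ 1.e-04 -0.e+00 -1.e+00] y [ 0.182 -0.983  0.   ]
q [-0.365  0.102  1.513  0.     1.526  1.023] F [-0.2 -0.2 -1.4] M [ 0.02 -0.06  0.04] op 0.05006302671454597 29.999728070106357
110 [0.02027777 0.00398184 0.25431303] [1.16183045 0.2281427 ] 0.0015090663954390713
```

The cap's top is at 0.254 m, which is 81 mm higher than seated, and it is level to about 1°. I'm handing the job in.

```bash
python3 -c "
from plant import robot
print(robot.close_job())"
```

```text
the job is handed in; nothing more can be done
None
```

The thread turned out to be left-handed: I loosened the cap clockwise, lifted it free, and handed the job in with it still gripped, level to about 1° and about 8 cm above its seat.

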